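Twist-lock stop into the pantry rail

ROBOT

A 7-joint arm with a two-finger parallel gripper is mounted at the origin on the work surface. World frame = base frame: x ahead of the robot, y to its left, z up, the work surface at z = 0. Lengths are in m, angles in rad, forces in N, time in s.
With the tool pointing down it reaches from about 0.425 to 0.925 m from the base axis. Payload 6.8 kg.
Tool frame: the origin (TCP) lies on the centre line of the jaws, within the pads' length; the fingertips stand 19 mm ahead of it and the grasp point (between the pads) is the TCP; z points along the fingers, y is the line along which they close (so a half turn about z gives the same grasp; the last joint's range is limited). The gripper opens to 85 mm and grips with 20 to 120 N. Pads are 22 mm wide; open, the fingers measure 114 mm over their backs; the gripper's body (76 mm by 85 mm) begins 54 mm behind the grasp point. The pads swing forward as they close: fully open they stand 13 mm farther back than shut.
Start: joints at [1.029, 0.477, 0.022, 1.555, -0.011, 1.109, -0.083], TCP at [0.284, -0.612, 0.25] pointing down, gripper open.
Joint ranges: [-2.96, 2.96], [-0.34, 2.1], [-1.41, 1.46], [0.24, 2.44], [-1.37, 4.51], [0.17, 1.92], [-2.96, 2.96]. Speed limits (rad/s): [2.39, 2.39, 3.14, 3.14, 3.14, 3.14, 3.14].

INTERFACE

Orientations are given as a rotation vector (axis times angle).
In Python, from bench import r gives the robot as it stands. The module is installed in compiled form; this text tells all that it offers.
- The arm moves only by the tool arm_command, never from a script. Its argument "rows" is a list of rows, each an object of numbers: "fingers": the opening, from -1 (shut) to 1 (fully open); "x", "y", "z": the shift along the tool's x, y, z in m; "ax", "ay", "az": the turn, a rotation vector about the tool's x, y, z in degrees. In form: [{"fingers": .., "x": .., "y": .., "z": .., "ax": .., "ay": .., "az": ..}, ...]. A call has 1 to 10 rows; each row shifts and turns the commanded pose from where the row before left it, along the tool's axes as they then stand; what a row does not reach is not made up. A row lasts 1/12 s, in which the tool goes at most 41.7 mm and 7.16 degrees, less where a joint would pass 70% of its speed; a pose out of reach is approached as far as the arm can. A call is refused whole if a number of a shift passes 0.0417 or a number of a turn 7.16, either way. A call with a gripper value outside its range is refused whole. The fingers move at their own pace and stop on an object; "grip_force" is the grip in N (left out, the last holds). Time passes only in rows, so rows that do not move let the fingers close. It gives the time, the measured TCP pose, the force, the opening and the grip force at its end, in the units of the state.
- r.get_obs(): the state, without advancing time (a new reading comes with each control period).
- r.grab_frame(name): name is "scene" or "top" or "wrist"; returns a dict with "frame" (480x640x3 uint8, red, green, blue), "depth" (480x640 float32, m along the optical axis (not along the pixel's ray), 0 where there is no reading), "K" (3x3 intrinsics, pixels), "world_from_camera" (4x4, takes a point from camera to world coordinates). Camera axes: x right, y down, z forward; pixel columns grow to the right and rows downward; lengths in m; the calibration is good to about 2 mm. A picture is of the moment at which its call begins.
- r.hand_in(): hands the job in; it is judged then, once.
The state is a dict: "clock": time; "joints": joint angles; "qvel": joint speeds; "tau": joint torques, N m; "tcp_pos": TCP position; "orientation": TCP orientation; "contact_force": force on the tool from outside, world axes, zero at the start; "moment": the same for the moment, N m; "grip_width": finger opening in m; "gripper_force": force on a finger pad.
Only numpy, scipy, OpenCV 4.12 (cv2) and the standard library are available. Lean on these libraries where they do the work, as an engineer would, in place of code of your own. Each camera call takes 0.05 s, during which the arm holds its last target. There are 200 camera calls.

TASK

Take the orange twist-lock stop out of its wooden holder and lock it into the aluminium rail at the rail's blue middle mark: pass its steel foot down through the slot, push it down against the sprung strip, turn it ninety degrees so that the foot's grooves sit under the rail's lips, and let it spring up into them. Be gentle with the rail, whose lips bend if pushed hard (about 50 N), leave the jar, sugar bowl, scoop and dispenser alone, and let go with the stop standing upright and locked.

Things in the scene. Friction and masses are not known exactly. Their poses are not given: they have to be found in the camera images.
- stop_mid (a point): The twist-lock stop, 77 mm tall, about 0.1 kg, standing upright in the holder at first; this point is on its axis half-way up. z is up through the orange head, x along the long side of its steel foot. Orange grip block 34 (x) by 26 (y) mm, 32 to 77 mm above the underside; below it a black flange (radius 17 mm, 28 to 32 mm) and a round neck 16 mm thick. The same after a half turn.
- stop_foot (a point): Centre of the stop's underside (axes as stop_mid). The steel foot bar is 40 (x) by 19 (y) mm and 5 mm thick, with a tooth 4.5 mm long and 4 mm high on top at each end (tooth top 9 mm above the underside); between tooth and neck a 7.5 mm wide groove, 8 to 15.5 mm from the axis, runs across the bar on each side.
- holder: Fixed dark wooden holder 64 (x) by 42 (y) mm, 24 mm high, origin at the centre of its underside, with a pocket 44 by 22 mm and 18 mm deep in which the stop's foot stands (long side along x, foot underside 6 mm above the holder's).
- board: Fixed wooden board 260 (x) by 120 (y) by 18 mm carrying the aluminium rail; origin at the centre of its underside, x along the rail and slot, y across. The rail, 56 mm wide, is screwed down through slotted holes: it is parallel to the board, but its slot's centre line lies anywhere up to 12 mm to either side (y) of the board's centre line and stays there; this pose does not tell where.
- rail_mid (a point): Point on the board's centre line at the height of the rail's top, 50 mm above the board's underside, at the blue mark half-way along the rail (axes as the board's). The stop belongs at this mark, to within 25 mm along the rail. The rail's slot is 21 mm wide between two flat lips 4 mm thick, whose slot edges turn down (3 mm wide, to 8.5 mm below the rail's top); the space below is 50 mm wide.
- strip_rest (a point): Point on the board's centre line at the mark, at the height of the top of the sprung strip in the rail at rest, 11.5 mm below the rail's top. The strip starts to give at 4 N, takes 1 N more per mm and stops hard after 12 mm (16 N). The foot can turn, either way, once its underside is 17.5 mm or more below the rail's top (strip down 6 mm, about 10 N).
- locked_foot (a point): Fixed point on the board's centre line at the mark, 13.5 mm below the rail's top: the height of the stop's underside when locked, its foot lying across the rail, the turned-down lip edges in its grooves and the strip (6 N) holding it up. The stop's middle is then 75 mm above the board's underside.
- jar: Bystander: closed peanut butter jar, 76 mm across, 110 mm high, origin under its centre.
- sugar: Bystander: white ceramic sugar bowl with its lid on, 94 mm across, 105 mm high, origin under its centre.
- scoop: Bystander: steel ice cream scoop lying on the shelf, 197 mm long, 54 mm wide, 30 mm high; origin on its underside near the middle, x towards the bowl of the scoop.
- dispenser: Bystander: cereal dispenser, 196 (x) by 96 (y) mm, 242 mm high, with a black flip-top lid; origin under its centre.
There are look-alikes about, which are no part of the job. Leave any green look-alike of the part that bears stop_mid alone.

How it is judged:
On the way, in this order (a step that is already met when the one before it is completed fails the run):
1. the stop's foot, lying along the slot, is through the slot and pressed down below the lips (x of stop_mid in the frame of board between -0.025 and 0.025 m and y of stop_mid in the frame of board between -0.016 and 0.016 m and z of stop_mid in the frame of board below 0.0715 m and angle between the x axis of stop_mid and the x axis of board, either way round below 0.2 rad), for 0.1 s.
2. the stop is turned across the rail with its foot still below the lips (x of stop_mid in the frame of board between -0.025 and 0.025 m and y of stop_mid in the frame of board between -0.016 and 0.016 m and z of stop_mid in the frame of board below 0.0765 m and angle between the x axis of stop_mid and the y axis of board, either way round below 0.2 rad), for 0.1 s.
At the end, for the whole second after the job is handed in: The stop stands in the rail within 25 mm of the middle mark and within 16 mm of the board's centre line, its foot across the rail to within 0.2 rad, sprung up into the lips (its middle 73.3 to 76.8 mm above the board's underside), upright to within 0.12 rad and let go (x of stop_mid in the frame of board between -0.025 and 0.025 m and y of stop_mid in the frame of board between -0.016 and 0.016 m and z of stop_mid in the frame of board between 0.0733 and 0.0768 m and angle between the x axis of stop_mid and the y axis of board, either way round below 0.2 rad and angle between stop_mid's own z axis and vertical below 0.12 rad and contact force between the fingers and board below 0.1 N); the robot touches nothing.
It fails at once if the stop is pushed against the rail, its strip or the board with more than 50 N (contact force between stop and board above 50 N).
It fails at once if the robot itself pushes on the rail or board with more than 50 N (contact force between any of the fingers, the arm and board above 50 N).
It fails at once if the jar, sugar bowl, scoop or dispenser is moved by more than 20 mm or tipped (distance of any of jar, sugar, scoop, dispenser from where it was at the start of the episode above 0.02 m or angle between any of jar, sugar, scoop, dispenser's own z axis and vertical above 0.3 rad).
It also fails if it takes over 72 s, if anything falls off the work surface, if the arm or the gripper's body presses on something with over 40 N, if the wrist force passes 120 N, or if a joint passes its speed limit or range.

## Working session

There is one attempt and no reset: what is moved stays moved. The work goes in short steps, Python scripts to look and compute and a tool call to move; the robot and the scene stay as the last step left them, time stands still between calls to the robot, and variables do not carry over. Pictures are saved under pics/ and viewed, at most 10 in all, crops included, and the job is handed in when it is done.

Besides the shell and the picture viewer there is one more tool, called after "Request:" by a JSON object that holds its "fn" and its "kwargs". arm_command: Moves the arm, as the interface text tells. Its arguments: {"type":"object","properties":{"rows":{"type":"array"},"grip_force":{"type":"number"}},"required":["rows"]}

```bash
mkdir -p pics
cat > h.py <<'E'
from bench import r
import numpy as np, cv2
def grab(n,save=None):
    f=r.grab_frame(n)
    if save: cv2.imwrite('pics/'+save+'.png',f['frame'][:,:,::-1]); np.savez('pics/'+save+'.npz',**f)
    return f
def cloud(f):
    d=f['depth'];K=f['K'];v,u=np.indices(d.shape)
    P=np.stack([(u-K[0,2])/K[0,0]*d,(v-K[1,2])/K[1,1]*d,d,np.ones_like(d)],-1)@f['world_from_camera'].T
    P=P[...,:3].copy();P[d<=0]=np.nan
    return P
E
python3 - <<'E'
from h import *
a=grab('scene','s0');b=grab('top','t0')
print(r.get_obs()['tcp_pos'],r.get_obs()['orientation'],r.get_obs()['clock'])
print(b['world_from_camera'].round(3))
print(b['K'])
E
```

```text
[ 0.2834889  -0.61202731  0.24940662] [-3.06641272e+00 -6.75726440e-01  7.72703125e-04] 0.1
[[-3.000e-02 -9.970e-01  7.600e-02  5.090e-01]
 [-1.000e+00  3.000e-02 -7.000e-03  1.000e-03]
 [ 5.000e-03 -7.600e-02 -9.970e-01  1.466e+00]
 [ 0.000e+00  0.000e+00  0.000e+00  1.000e+00]]
[[530.93651321   0.         310.32713197]
 [  0.         530.93651321 235.85435114]
 [  0.           0.           1.        ]]
```

View pics/t0.png

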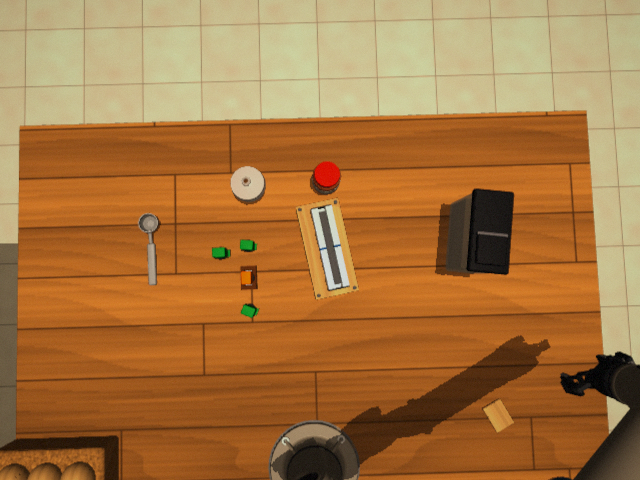

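View pics/s0.png

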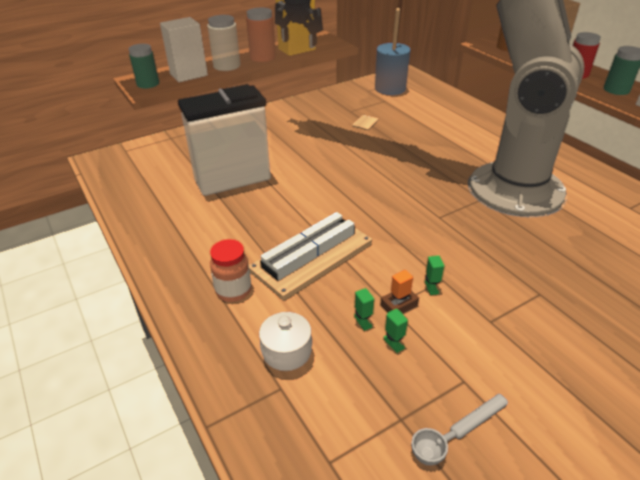

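The top view shows the orange stop at about (248,278), three green look-alikes at (220,252), (247,245) and (249,310), and the board at about (327,249). The scene view shows the same layout: orange at (402,284), rail at about (310,248). Next I'll measure.

Run:
```python
from h import *
for n in ('t0','s0'):
    f=dict(np.load(f'pics/{n}.npz'));P=cloud(f);hsv=cv2.cvtColor(f['frame'],cv2.COLOR_RGB2HSV)
    H,S,V=[hsv[...,i].astype(int) for i in range(3)]
    top=(P[...,2]>.06)&(P[...,2]<.12)
    y0=P[...,1]
    m=(H<15)&(S>180)&(V>120)&(P[...,2]>.045)&(P[...,2]<.1)&(P[...,0]>.3)&(P[...,0]<.6)
    nn,l,st,c=cv2.connectedComponentsWithStats(m.astype(np.uint8))
    for i in range(1,nn):
        if st[i,4]>15:
            q=P[l==i];print(n,'orange',st[i],np.nanmedian(q,0).round(4),'maxz',np.nanpercentile(q[:,2],95).round(4))
            t=q[q[:,2]>np.nanpercentile(q[:,2],90)-.006];R=cv2.minAreaRect((t[:,:2]*1000).astype(np.float32));print(R)
    g=(H>45)&(H<80)&(S>120)&(P[...,2]>.03)&(P[...,2]<.12)
    nn,l,st,c=cv2.connectedComponentsWithStats(g.astype(np.uint8))
    for i in range(1,nn):
        if st[i,4]>40: print(n,'green',st[i],np.nanmedian(P[l==i],0).round(3),np.nanmax(P[l==i][:,2]).round(3))
    # rail: top plane z .04-.06 low sat
    m=(S<60)&(P[...,2]>.042)&(P[...,2]<.058)&(P[...,0]>.35)&(P[...,0]<.65)&(P[...,1]>-.16)&(P[...,1]<.1)
    m=cv2.morphologyEx(m.astype(np.uint8),cv2.MORPH_OPEN,np.ones((2,2)))>0
    q=P[m];print(n,'rail',m.sum(),np.median(q[:,2]),cv2.minAreaRect((q[:,:2]*1000).astype(np.float32)))
    m=(S>60)&(P[...,2]>.012)&(P[...,2]<.025)&(P[...,0]>.35)&(P[...,0]<.65)&(P[...,1]>-.16)&(P[...,1]<.12)
    nn,l,st,c=cv2.connectedComponentsWithStats(m.astype(np.uint8))
    m=np.isin(l,[i for i in range(1,nn) if st[i,4]>80])
    q=P[m];print(n,'board',m.sum(),np.median(q[:,2]),cv2.minAreaRect((q[:,:2]*1000).astype(np.float32)))
    b=(H>95)&(H<130)&(S>110)&(P[...,2]>.03)&(P[...,2]<.06)&(abs(P[...,1])<.2)
    print(n,'blue',b.sum(),np.nanmedian(P[b],0))
```

```text
t0 orange [241 271   5  13  21] [0.5203 0.1742 0.0828] maxz 0.0872
((512.3533935546875, 169.65304565429688), (10.802594184875488, 31.067358016967773), 88.24889373779297)
t0 green [240 240  15  11 139] [0.596 0.159 0.077] 0.084
t0 green [212 247  16  11 146] [0.579 0.232 0.077] 0.083
t0 green [241 305  16  13 142] [0.426 0.157 0.077] 0.083
t0 rail 815 nan ((nan, nan), (0.0, 0.0), 0.0)
t0 board 1667 0.01844249033520806 ((559.1907348632812, -57.60893249511719), (206.20590209960938, 119.95841217041016), 10.59642505645752)
t0 blue 13 [ 0.58765573 -0.07087404  0.05081369]
s0 orange [392 270  21  27 400] [0.5182 0.1712 0.0737] maxz 0.0845
((512.1386108398438, 165.2813720703125), (32.26878356933594, 24.050443649291992), 2.852276086807251)
s0 green [427 256  17  28 358] [0.432 0.169 0.066] 0.082
s0 green [356 289  18  30 417] [0.604 0.17  0.068] 0.08
s0 green [386 309  21  32 489] [0.587 0.241 0.069] 0.082
s0 rail 1154 nan ((563.146240234375, -56.05504608154297), (179.52256774902344, 53.44939041137695), 14.116231918334961)
s0 board 1346 0.01852336886352879 ((550.0891723632812, -17.978713989257812), (211.23785400390625, 53.121063232421875), 13.728766441345215)
s0 blue 0 [nan nan nan]
  return np.nanmean(a, axis, out=out, keepdims=keepdims)
```

Request:
{"fn": "arm_command", "kwargs": {"rows": [{"fingers": 1, "z": -0.02, "az": 6.2}, {"fingers": 1, "z": -0.02, "az": 6.2}, {"fingers": 1, "z": -0.02, "az": 6.2}, {"fingers": 1, "z": -0.02, "az": 6.2}, {"fingers": 1, "x": 0.0095, "y": -0.0324}, {"fingers": 1, "x": 0.0095, "y": -0.0324}, {"fingers": 1, "x": 0.0095, "y": -0.0324}, {"fingers": 1, "x": 0.0095, "y": -0.0324}, {"fingers": 1, "x": 0.0095, "y": -0.0324}, {"fingers": 1, "x": 0.0095, "y": -0.0324}]}}

```text
validation failed for argument at $.ro...
```

Request:
{"fn": "arm_command", "kwargs": {"rows": [{"fingers": 1, "x": 0.0095, "y": -0.0324}, {"fingers": 1, "x": 0.0095, "y": -0.0324}, {"fingers": 1, "x": 0.0095, "y": -0.0324}, {"fingers": 1, "x": 0.0095, "y": -0.0324}, {"fingers": 1, "x": 0.0095, "y": -0.0324}, {"fingers": 1, "x": 0.0095, "y": -0.0324}, {"fingers": 1, "x": 0.0095, "y": -0.0324}, {"fingers": 1, "x": 0.0095, "y": -0.0324}, {"fingers": 1, "x": 0.0095, "y": -0.0324}, {"fingers": 1, "x": 0.0095, "y": -0.0324}]}}

```text
validation failed for argument at $.ro...
```

Request:
{"fn": "arm_command", "kwargs": {"rows": [{"fingers": 1, "x": 0, "y": 0, "z": -0.02, "ax": 0, "ay": 0, "az": 6.2}, {"fingers": 1, "x": 0, "y": 0, "z": -0.02, "ax": 0, "ay": 0, "az": 6.2}, {"fingers": 1, "x": 0, "y": 0, "z": -0.02, "ax": 0, "ay": 0, "az": 6.2}, {"fingers": 1, "x": 0, "y": 0, "z": -0.02, "ax": 0, "ay": 0, "az": 6.2}]}}

```text
clock: 0.43
tcp_pos: [0.2835, -0.6122, 0.3305]
orientation: [-3.14, 0.007, 0.001]
contact_force: [-0.2, 0.3, -0.8]
grip_width: 0.0853
gripper_force: 0.0
```

Request:
{"fn": "arm_command", "kwargs": {"rows": [{"fingers": 1, "x": 0.0095, "y": -0.0324, "z": 0, "ax": 0, "ay": 0, "az": 0}, {"fingers": 1, "x": 0.0095, "y": -0.0324, "z": 0, "ax": 0, "ay": 0, "az": 0}, {"fingers": 1, "x": 0.0095, "y": -0.0324, "z": 0, "ax": 0, "ay": 0, "az": 0}, {"fingers": 1, "x": 0.0095, "y": -0.0324, "z": 0, "ax": 0, "ay": 0, "az": 0}, {"fingers": 1, "x": 0.0095, "y": -0.0324, "z": 0, "ax": 0, "ay": 0, "az": 0}, {"fingers": 1, "x": 0.0095, "y": -0.0324, "z": 0, "ax": 0, "ay": 0, "az": 0}, {"fingers": 1, "x": 0.0095, "y": -0.0324, "z": 0, "ax": 0, "ay": 0, "az": 0}, {"fingers": 1, "x": 0.0095, "y": -0.0324, "z": 0, "ax": 0, "ay": 0, "az": 0}, {"fingers": 1, "x": 0.0095, "y": -0.0324, "z": 0, "ax": 0, "ay": 0, "az": 0}, {"fingers": 1, "x": 0.0095, "y": -0.0324, "z": 0, "ax": 0, "ay": 0, "az": 0}]}}

```text
clock: 1.27
tcp_pos: [0.3783, -0.2867, 0.3301]
orientation: [-3.142, -0.001, 0.001]
contact_force: [0.9, 0.1, 1.0]
grip_width: 0.085
gripper_force: 0.0
```

Request:
{"fn": "arm_command", "kwargs": {"rows": [{"fingers": 1, "x": 0.0095, "y": -0.0324, "z": 0, "ax": 0, "ay": 0, "az": 0}, {"fingers": 1, "x": 0.0095, "y": -0.0324, "z": 0, "ax": 0, "ay": 0, "az": 0}, {"fingers": 1, "x": 0.0095, "y": -0.0324, "z": 0, "ax": 0, "ay": 0, "az": 0}, {"fingers": 1, "x": 0.0095, "y": -0.0324, "z": 0, "ax": 0, "ay": 0, "az": 0}, {"fingers": 1, "x": 0.0095, "y": -0.0324, "z": 0, "ax": 0, "ay": 0, "az": 0}, {"fingers": 1, "x": 0.02, "y": -0.0324, "z": 0, "ax": 0, "ay": 0, "az": 0}, {"fingers": 1, "x": 0.02, "y": -0.0324, "z": 0, "ax": 0, "ay": 0, "az": 0}, {"fingers": 1, "x": 0, "y": 0, "z": 0, "ax": 0, "ay": 0, "az": 0}, {"fingers": 1, "x": 0, "y": 0, "z": 0, "ax": 0, "ay": 0, "az": 0}]}}

```text
clock: 2.02
tcp_pos: [0.4662, -0.0594, 0.33]
orientation: [-3.141, -0.009, 0.001]
contact_force: [-0.8, -0.9, 0.3]
grip_width: 0.0855
gripper_force: 0.0
```

Run:
```python
from h import *
f=grab('wrist','w0');o=r.get_obs();print(o['tcp_pos'],o['orientation'],f['world_from_camera'].round(3),f['K'])
```

```text
[ 0.46550609 -0.06118803  0.32984603] [ 3.14147612e+00  4.13243208e-03 -1.79782068e-03] [[ 0.007 -0.947 -0.32   0.548]
 [-1.    -0.006 -0.002 -0.06 ]
 [ 0.     0.32  -0.947  0.452]
 [ 0.     0.     0.     1.   ]] [[386.5542985    0.         322.02007813]
 [  0.         386.5542985  240.94014437]
 [  0.           0.           1.        ]]
```

View pics/w0.png

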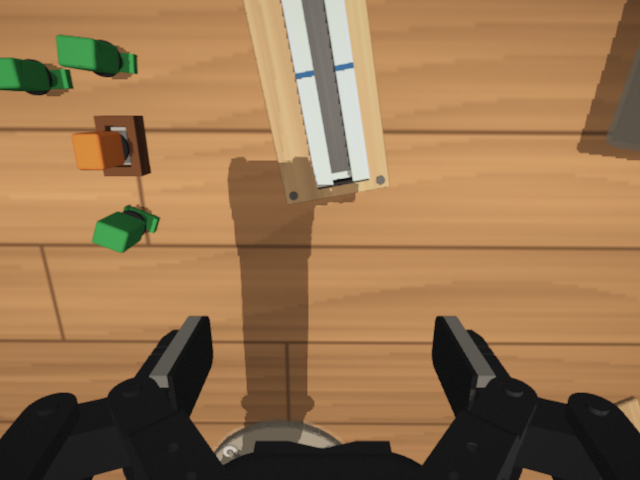

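The wrist view shows the blue mark at (303,75)/(345,66), with the slot between the lips, and the orange stop in its holder at about (100,150).

```bash
cat >> h.py <<'E'
def rail(f,v=True):
    """lips at z~.05: angle by minimising spread, then slot edges / outer edges across; mark by blue"""
    P=cloud(f);hsv=cv2.cvtColor(f['frame'],cv2.COLOR_RGB2HSV).astype(int)
    K=f['K'];T=f['world_from_camera']
    box=(P[...,0]>.42)&(P[...,0]<.74)&(P[...,1]>-.2)&(P[...,1]<.06)
    m=box&(hsv[...,1]<70)&(hsv[...,2]>150)&(P[...,2]>.045)&(P[...,2]<.056)
    b=box&(hsv[...,0]>95)&(hsv[...,0]<130)&(hsv[...,1]>110)&(P[...,2]>.04)&(P[...,2]<.06)
    def onplane(mask,z=.05):
        vv,uu=np.nonzero(mask);d=np.stack([(uu-K[0,2])/K[0,0],(vv-K[1,2])/K[1,1],np.ones(len(uu))],1)@T[:3,:3].T
        return (T[:3,3]+d*((z-T[2,3])/d[:,2])[:,None])[:,:2]
    q=onplane(m);bl=onplane(b)
    print('lip px',m.sum(),'z',np.nanmedian(P[m][:,2]),'blue',b.sum(),bl.mean(0))
    best=None
    for a in np.radians(np.arange(5,22,.1)):
        n=np.array([-np.sin(a),np.cos(a)]);h=np.histogram((q-bl.mean(0))@n,np.arange(-.05,.05,.0005))[0]
        s=(np.diff(h.astype(float))**2).sum()
        if best is None or s>best[0]: best=(s,a)
    a=best[1];n=np.array([-np.sin(a),np.cos(a)]);t=np.array([np.cos(a),np.sin(a)])
    h,e=np.histogram((q-bl.mean(0))@n,np.arange(-.05,.05,.0005));k=np.nonzero(h>.4*h.max())[0]
    g=np.nonzero(np.diff(k)>8)[0]
    ed=[e[k[0]],e[k[g[0]]+1],e[k[g[0]+1]],e[k[-1]+1]] if len(g) else [e[k[0]],e[k[-1]+1]]
    print('angle deg',np.degrees(a),'edges mm',np.array(ed)*1000)
    mk=np.median((bl-bl.mean(0))@t)
    c=bl.mean(0)+n*(ed[1]+ed[2])/2 if len(ed)==4 else None
    print('slot centre at mark',c);return c,a
def orange(f):
    P=cloud(f);hsv=cv2.cvtColor(f['frame'],cv2.COLOR_RGB2HSV).astype(int)
    m=(hsv[...,0]<14)&(hsv[...,1]>190)&(P[...,2]>.045)&(P[...,2]<.1)&(P[...,0]>.4)&(P[...,0]<.65)&(P[...,1]>.05)&(P[...,1]<.3)
    q=P[m];z=np.percentile(q[:,2],90);t=q[q[:,2]>z-.004]
    print('orange top z',np.median(t[:,2]),len(t),cv2.minAreaRect((t[:,:2]*1000).astype(np.float32)))
E
python3 - <<'E'
from h import *
f=dict(np.load('pics/w0.npz'));rail(f);orange(f)
E
```

```text
lip px 6471 z 0.04858153073415422 blue 142 [ 0.58386084 -0.06192317]
angle deg 10.79999999999998 edges mm [-28.  -10.   10.5  28. ]
slot centre at mark [ 0.58381399 -0.0616776 ]
orange top z 0.0782979349607878 163 ((513.92529296875, 151.85955810546875), (37.84828567504883, 18.06778335571289), 32.247169494628906)
```

Request:
{"fn": "arm_command", "kwargs": {"rows": [{"fingers": 1, "x": -0.01, "y": -0.028, "z": 0, "ax": 0, "ay": 0, "az": 0}, {"fingers": 1, "x": -0.01, "y": -0.028, "z": 0, "ax": 0, "ay": 0, "az": 0}, {"fingers": 1, "x": -0.005, "y": -0.028, "z": 0.005, "ax": 0, "ay": 0, "az": 0}, {"fingers": 1, "x": -0.001, "y": -0.028, "z": 0.005, "ax": 0, "ay": 0, "az": 0}, {"fingers": 1, "x": 0, "y": -0.028, "z": 0.01, "ax": 0, "ay": 0, "az": 0}, {"fingers": 1, "x": 0, "y": -0.028, "z": 0.01, "ax": 0, "ay": 0, "az": 0}, {"fingers": 1, "x": 0, "y": -0.028, "z": 0.01, "ax": 0, "ay": 0, "az": 0}, {"fingers": 1, "x": 0, "y": -0.028, "z": 0.01, "ax": 0, "ay": 0, "az": 0}, {"fingers": 1, "x": 0, "y": 0, "z": 0, "ax": 0, "ay": 0, "az": 0}, {"fingers": 1, "x": 0, "y": 0, "z": 0, "ax": 0, "ay": 0, "az": 0}]}}

```text
clock: 2.9
tcp_pos: [0.439, 0.1621, 0.2796]
orientation: [3.141, 0.003, -0.003]
contact_force: [0.5, -0.3, -0.3]
grip_width: 0.0855
gripper_force: 0.0
```

Run:
```python
from h import *
f=grab('wrist','w1');o=r.get_obs();print(o['tcp_pos'],o['orientation'])
orange(f);rail(f)
```

```text
[0.43949135 0.16097696 0.27993831] [ 3.14049549e+00 -3.67909144e-04 -1.45881746e-03]
orange top z 0.07949411893253588 25 ((511.24359130859375, 173.94979858398438), (3.033601999282837, 29.119617462158203), 84.60572814941406)
lip px 6639 z 0.048778089405167924 blue 255 [ 0.58348746 -0.05708562]
angle deg 11.799999999999976 edges mm [-30.5 -14.    8.   25.5]
slot centre at mark [ 0.58410095 -0.06002222]
```

View pics/w1.png

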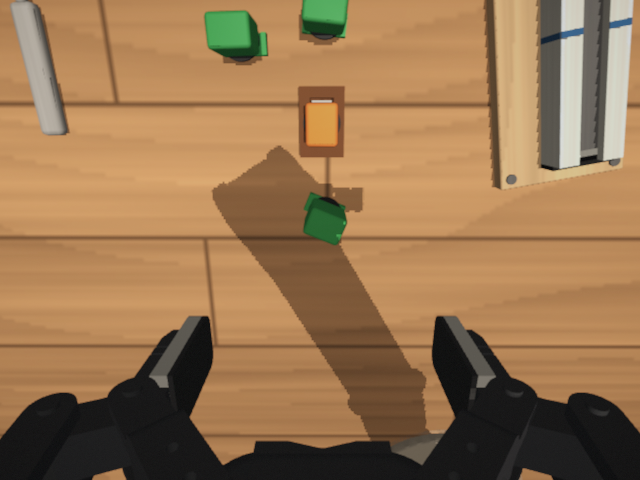

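The stop's top face is centred at (322,124). The holder, about (299..344, 87..157), is square to the image.

Run:
```python
from h import *
rays=[]
for n in ('w0','w1'):
    f=dict(np.load(f'pics/{n}.npz'));P=cloud(f);K=f['K'];T=f['world_from_camera']
    h=cv2.cvtColor(f['frame'],cv2.COLOR_RGB2HSV).astype(int)
    m=(h[...,0]<17)&(h[...,1]>175)&(P[...,2]>.03)&(P[...,0]<.65)&(P[...,1]>.1)
    nn,l,st,c=cv2.connectedComponentsWithStats(m.astype(np.uint8));i=1+st[1:,4].argmax();m=l==i
    print(n,st[i],np.percentile(P[m][:,2],[10,50,90]).round(4))
    v,u=np.nonzero(m)
    if n=='w1':
        V=h[...,2][m];print('V pct',np.percentile(V,[5,50,95]))
    # top face = bright/ high points
    zt=P[m][:,2]
    for z in (.079,.083):
        d=np.stack([(u-K[0,2])/K[0,0],(v-K[1,2])/K[1,1],np.ones(len(u))],1)@T[:3,:3].T
        q=(T[:3,3]+d*((z-T[2,3])/d[:,2])[:,None])[:,:2];print(z,cv2.minAreaRect((q*1000).astype(np.float32)),q.min(0),q.max(0))
    # dark holder rect at z=.024
    m=(h[...,2]<125)&(h[...,1]>100)&(h[...,0]<17)&(abs(P[...,0]-.51)<.05)&(abs(P[...,1]-.165)<.04)&(P[...,2]>.018)&(P[...,2]<.03)
    v,u=np.nonzero(m);d=np.stack([(u-K[0,2])/K[0,0],(v-K[1,2])/K[1,1],np.ones(len(u))],1)@T[:3,:3].T
    q=(T[:3,3]+d*((.024-T[2,3])/d[:,2])[:,None])[:,:2];print('holder',m.sum(),np.median(P[m][:,2]) if m.any() else 0,cv2.minAreaRect((q*1000).astype(np.float32)) if len(q)>4 else 0)
```

```text
w0 [  72  131   53   39 1721] [0.0505 0.0799 0.082 ]
0.079 ((510.3499755859375, 150.77145385742188), (35.08354187011719, 45.44901657104492), 0.39586853981018066) [0.49267056 0.12799153] [0.52798744 0.17355791]
0.083 ((510.7497253417969, 148.513427734375), (34.70746994018555, 44.96192169189453), 0.396271288394928) [0.49325977 0.1259776 ] [0.52819814 0.17105561]
holder 1218 0.022275722302295742 ((509.3325500488281, 158.740478515625), (62.0679817199707, 43.76137924194336), 0.3944440186023712)
w1 [305 102  33  45 349] [0.0787 0.0806 0.0817]
V pct [138.2 207.  217. ]
0.079 ((509.6103515625, 161.74240112304688), (33.81937026977539, 25.729175567626953), 0.8902715444564819) [0.49267381 0.14865097] [0.52643714 0.17452786]
0.083 ((509.7467346191406, 161.73812866210938), (33.40019989013672, 25.410310745239258), 0.8902474045753479) [0.49302018 0.14880897] [0.52636506 0.17436516]
holder 146 0.022525505537879076 ((509.3540954589844, 162.53057861328125), (44.691978454589844, 38.990142822265625), 0.17978858947753906)
```

Request:
{"fn": "arm_command", "kwargs": {"rows": [{"fingers": 1, "x": 0.0176, "y": 0, "z": 0, "ax": 0, "ay": 0, "az": 0}, {"fingers": 1, "x": 0.0176, "y": 0, "z": 0.01, "ax": 0, "ay": 0, "az": 0}, {"fingers": 1, "x": 0.0176, "y": 0, "z": 0.02, "ax": 0, "ay": 0, "az": 0}, {"fingers": 1, "x": 0.0176, "y": 0, "z": 0.03, "ax": 0, "ay": 0, "az": 0}, {"fingers": 1, "x": 0, "y": 0, "z": 0.03, "ax": 0, "ay": 0, "az": 0}, {"fingers": 1, "x": 0, "y": 0, "z": 0.03, "ax": 0, "ay": 0, "az": 0}, {"fingers": 1, "x": 0, "y": 0, "z": 0.02, "ax": 0, "ay": 0, "az": 0}, {"fingers": 1, "x": 0, "y": 0, "z": 0, "ax": 0, "ay": 0, "az": 0}, {"fingers": 1, "x": 0, "y": 0, "z": 0, "ax": 0, "ay": 0, "az": 0}]}}

```text
clock: 3.7
tcp_pos: [0.5099, 0.1604, 0.1401]
orientation: [3.14, -0.003, -0.002]
contact_force: [-0.1, -0.6, 0.2]
grip_width: 0.0857
gripper_force: 0.0
```

Run:
```python
from h import *
f=grab('wrist','w2');o=r.get_obs();print(o['tcp_pos'],o['orientation'])
```

```text
[0.51079195 0.16121197 0.14134388] [ 3.14115214e+00 -1.98508360e-03  1.67764597e-03]
```

View pics/w2.png

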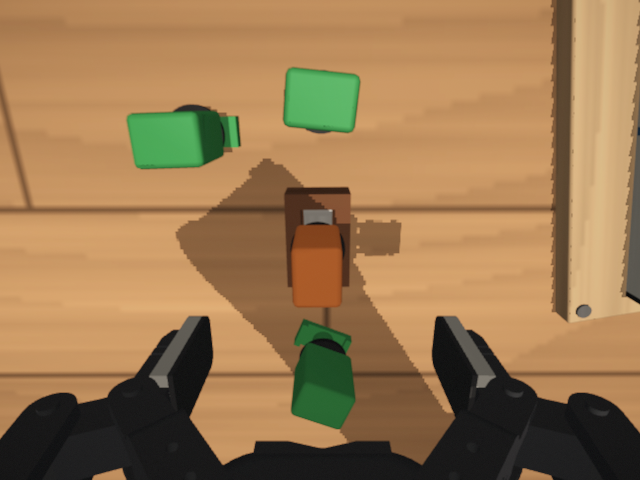

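The stop sits centrally between the fingers, and its foot is visible at (318,217). Lowering and gripping.

Request:
{"fn": "arm_command", "kwargs": {"rows": [{"fingers": 1, "x": 0, "y": 0, "z": 0.02, "ax": 0, "ay": 0, "az": 0}, {"fingers": 1, "x": 0, "y": 0, "z": 0.02, "ax": 0, "ay": 0, "az": 0}, {"fingers": 1, "x": 0, "y": 0, "z": 0.02, "ax": 0, "ay": 0, "az": 0}, {"fingers": 1, "x": 0, "y": 0, "z": 0.01, "ax": 0, "ay": 0, "az": 0}, {"fingers": 1, "x": 0, "y": 0, "z": 0.009, "ax": 0, "ay": 0, "az": 0}, {"fingers": 1, "x": 0, "y": 0, "z": 0, "ax": 0, "ay": 0, "az": 0}, {"fingers": 1, "x": 0, "y": 0, "z": 0, "ax": 0, "ay": 0, "az": 0}]}}

```text
clock: 4.33
tcp_pos: [0.5106, 0.1626, 0.0622]
orientation: [-3.141, -0.001, -0.002]
contact_force: [-0.6, -0.1, 0.1]
grip_width: 0.0852
gripper_force: 0.0
```

Request:
{"fn": "arm_command", "kwargs": {"grip_force": 60, "rows": [{"fingers": -1, "x": 0, "y": 0, "z": 0, "ax": 0, "ay": 0, "az": 0}, {"fingers": -1, "x": 0, "y": 0, "z": 0, "ax": 0, "ay": 0, "az": 0}, {"fingers": -1, "x": 0, "y": 0, "z": 0, "ax": 0, "ay": 0, "az": 0}, {"fingers": -1, "x": 0, "y": 0, "z": 0, "ax": 0, "ay": 0, "az": 0}, {"fingers": -1, "x": 0, "y": 0, "z": 0, "ax": 0, "ay": 0, "az": 0}, {"fingers": -1, "x": 0, "y": 0, "z": 0, "ax": 0, "ay": 0, "az": 0}, {"fingers": -1, "x": 0, "y": 0, "z": 0, "ax": 0, "ay": 0, "az": 0}, {"fingers": -1, "x": 0, "y": 0, "z": 0, "ax": 0, "ay": 0, "az": 0}, {"fingers": -1, "x": 0, "y": 0, "z": 0, "ax": 0, "ay": 0, "az": 0}, {"fingers": -1, "x": 0, "y": 0, "z": 0, "ax": 0, "ay": 0, "az": 0}]}}

```text
clock: 5.17
tcp_pos: [0.5102, 0.1627, 0.0617]
orientation: [-3.141, -0.001, -0.001]
contact_force: [-0.5, -0.9, 6.1]
grip_width: 0.0255
gripper_force: 59.4
```

Request:
{"fn": "arm_command", "kwargs": {"rows": [{"fingers": -1, "x": 0, "y": 0, "z": -0.01, "ax": 0, "ay": 0, "az": 0}, {"fingers": -1, "x": 0, "y": 0, "z": -0.02, "ax": 0, "ay": 0, "az": 0}, {"fingers": -1, "x": 0, "y": 0, "z": -0.03, "ax": 0, "ay": 0, "az": 0}, {"fingers": -1, "x": 0, "y": 0, "z": -0.03, "ax": 0, "ay": 0, "az": 0}, {"fingers": -1, "x": 0, "y": 0.01, "z": -0.03, "ax": 0, "ay": 0, "az": 0}, {"fingers": -1, "x": 0, "y": 0.03, "z": 0, "ax": 0, "ay": 0, "az": 0}, {"fingers": -1, "x": 0, "y": 0.03, "z": 0, "ax": 0, "ay": 0, "az": 0}, {"fingers": -1, "x": -0.003, "y": 0.03, "z": 0, "ax": 0, "ay": 0, "az": 0}, {"fingers": -1, "x": -0.002, "y": 0.03, "z": 0, "ax": 0, "ay": 0, "az": 0}, {"fingers": -1, "x": 0, "y": 0.03, "z": 0, "ax": 0, "ay": 0, "az": 0}]}}

```text
clock: 6.0
tcp_pos: [0.504, 0.0011, 0.1816]
orientation: [3.141, 0.002, -0.001]
contact_force: [-0.2, 0.7, -1.3]
grip_width: 0.0255
gripper_force: 59.3
```

Request:
{"fn": "arm_command", "kwargs": {"rows": [{"fingers": -1, "x": 0, "y": 0.03, "z": 0, "ax": 0, "ay": 0, "az": 0}, {"fingers": -1, "x": 0, "y": 0.03, "z": 0, "ax": 0, "ay": 0, "az": 0}, {"fingers": -1, "x": 0, "y": 0.02, "z": 0, "ax": 0, "ay": 0, "az": 0}, {"fingers": -1, "x": 0, "y": 0, "z": 0, "ax": 0, "ay": 0, "az": -5.6}, {"fingers": -1, "x": 0, "y": 0, "z": 0, "ax": 0, "ay": 0, "az": -5.6}, {"fingers": -1, "x": 0, "y": 0, "z": 0, "ax": 0, "ay": 0, "az": 0}, {"fingers": -1, "x": 0, "y": 0, "z": 0, "ax": 0, "ay": 0, "az": 0}]}}

```text
clock: 6.58
tcp_pos: [0.5048, -0.0774, 0.1814]
orientation: [-3.127, -0.304, 0.001]
contact_force: [-0.4, 1.0, -1.5]
grip_width: 0.0255
gripper_force: 59.2
```

Run:
```python
from h import *
f=grab('wrist','w3');o=r.get_obs();print(o['tcp_pos'],o['orientation'],o['contact_force'],o['grip_width'])
rail(f)
```

```text
[ 0.50491909 -0.0772431   0.18139573] [-3.12659543e+00 -3.03922043e-01  2.88991704e-04] [-0.00528603  0.47790589 -1.60700062] 0.024906606701945864
lip px 11693 z 0.048612742728009084 blue 380 [ 0.5840778  -0.06113397]
angle deg 12.099999999999977 edges mm [-28.  -10.5  10.5  26.5]
slot centre at mark [ 0.5840778  -0.06113397]
```

View pics/w3.png

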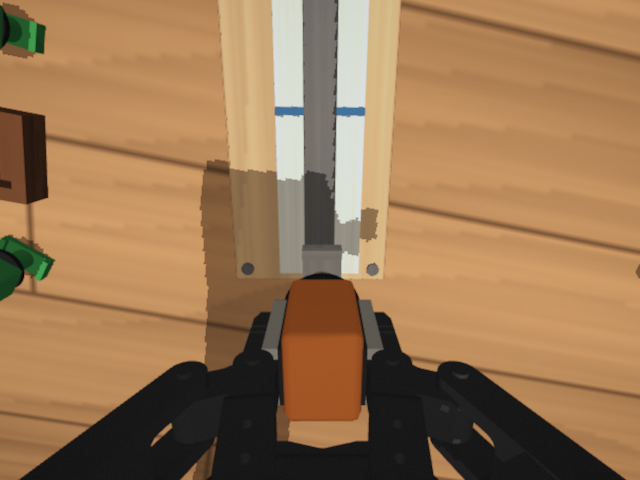

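The foot, about u 303..341 at row 255, is nearly lined up with the slot (u 304..337), and the blue mark is at row 111. Next: sub-pixel lip edges and foot offset, using the same camera.

```bash
cat >> h.py <<'E'
def proj(f,u,v,z):
    K=f['K'];T=f['world_from_camera'];d=np.array([(u-K[0,2])/K[0,0],(v-K[1,2])/K[1,1],1])@T[:3,:3].T
    return (T[:3,3]+d*((z-T[2,3])/d[2]))[:2]
def edges(row,lo,hi):
    g=np.abs(np.gradient(cv2.GaussianBlur(row[None].astype(np.float32),(5,1),0)[0]))[lo:hi]
    i=g.argmax();i=min(max(i,1),len(g)-2);a,b,c=g[i-1:i+2];return lo+i+.5*(a-c)/(a-2*b+c+1e-9),b
E
python3 - <<'E'
from h import *
f=dict(np.load('pics/w3.npz'));g=cv2.cvtColor(f['frame'],cv2.COLOR_RGB2GRAY)
L=[];R=[]
for v in list(range(4,102,4))+list(range(122,166,4)):
    a,_=edges(g[v],296,314);b,_=edges(g[v],327,346)
    L.append(proj(f,a,v,.05));R.append(proj(f,b,v,.05))
out=[]
for X in (L,R):
    X=np.array(X,np.float32);vx,vy,x0,y0=cv2.fitLine(X,cv2.DIST_HUBER,0,.01,.01).ravel()
    s=np.sign(vx);out.append((np.array([x0,y0]),np.array([vx,vy])*s));res=(X-[x0,y0])@np.array([-vy,vx])
    print('angle',np.degrees(np.arctan2(vy*s,vx*s)),'rms mm',res.std()*1e3)
t=(out[0][1]+out[1][1]);t/=np.linalg.norm(t);n=np.array([-t[1],t[0]])
m=.0+np.array([.5841,-.0611])
oL=(out[0][0]-m)@n+0;oR=(out[1][0]-m)@n
print('offsets mm',oL*1e3,oR*1e3,'width',(oL-oR)*1e3); c=m+n*(oL+oR)/2;print('slot centre at mark',c,'ang',np.degrees(np.arctan2(t[1],t[0])))
o=r.get_obs();p=o['tcp_pos'][:2];print('tcp offset across mm',(p-c)@n*1e3,'along',(p-c)@t*1e3)
# foot
for v in (250,254,258,262,266):
    a,ga=edges(g[v],294,312);b,gb=edges(g[v],333,350)
    A=proj(f,a,v,.135);B=proj(f,b,v,.135);print(v,round(a,1),round(b,1),'w',np.linalg.norm(A-B)*1e3,'across slot',((A+B)/2-c)@n*1e3,'vs tcp', ((A+B)/2-p)@n*1e3)
from scipy.spatial.transform import Rotation as Ro
print(Ro.from_rotvec(o['orientation']).as_matrix().round(4))
E
```

```text
angle 10.786227 rms mm 0.03640685
angle 10.750847 rms mm 0.060938597
offsets mm 10.290142660304646 -10.48440518504562 width 20.774547845350266
slot centre at mark [ 0.58411815 -0.06119542] ang 10.7685375
tcp offset across mm -0.9673725657739242 along -80.80274220979064
250 301.4 341.6 w 18.665877801040097 across slot -1.7049566321217295 vs tcp -0.7375840663478044
254 301.4 341.6 w 18.733719349309073 across slot -1.6983277849851046 vs tcp -0.7309552192111796
258 301.4 341.3 w 18.67041078753327 across slot -1.6284783762833965 vs tcp -0.6611058105094719
262 302.1 340.8 w 18.160549241722066 across slot -1.7099275357271544 vs tcp -0.7425549699532302
266 302.2 340.8 w 18.206106939496873 across slot -1.7368494480515482 vs tcp -0.7694768822776238
[[ 9.813e-01  1.926e-01 -2.000e-04]
 [ 1.926e-01 -9.813e-01  2.000e-04]
 [-2.000e-04 -3.000e-04 -1.000e+00]]
```

Request:
{"fn": "arm_command", "kwargs": {"rows": [{"fingers": -1, "x": 0, "y": 0, "z": 0, "ax": 0, "ay": 0, "az": 0.33}, {"fingers": -1, "x": 0.02, "y": -0.0017, "z": 0, "ax": 0, "ay": 0, "az": 0}, {"fingers": -1, "x": 0.02, "y": 0, "z": 0, "ax": 0, "ay": 0, "az": 0}, {"fingers": -1, "x": 0.02, "y": 0, "z": 0.01, "ax": 0, "ay": 0, "az": 0}, {"fingers": -1, "x": 0.0208, "y": 0, "z": 0.015, "ax": 0, "ay": 0, "az": 0}, {"fingers": -1, "x": 0, "y": 0, "z": 0.015, "ax": 0, "ay": 0, "az": 0}, {"fingers": -1, "x": 0, "y": 0, "z": 0.015, "ax": 0, "ay": 0, "az": 0}, {"fingers": -1, "x": 0, "y": 0, "z": 0.01, "ax": 0, "ay": 0, "az": 0}, {"fingers": -1, "x": 0, "y": 0, "z": 0, "ax": 0, "ay": 0, "az": 0}, {"fingers": -1, "x": 0, "y": 0, "z": 0, "ax": 0, "ay": 0, "az": 0}]}}

```text
clock: 7.47
tcp_pos: [0.5838, -0.0603, 0.1161]
orientation: [-3.127, -0.298, 0.002]
contact_force: [0.6, 0.1, -0.7]
grip_width: 0.0253
gripper_force: 59.2
```

Run:
```python
from h import *
f=grab('wrist','w4');o=r.get_obs();print(o['tcp_pos'],o['orientation'],o['contact_force'],o['grip_width'])
```

```text
[ 0.58435763 -0.06040506  0.11686202] [3.12725082e+00 2.98421444e-01 7.84059332e-04] [ 0.17775513  1.0096641  -0.56790672] 0.025621264758840672
```

View pics/w4.png

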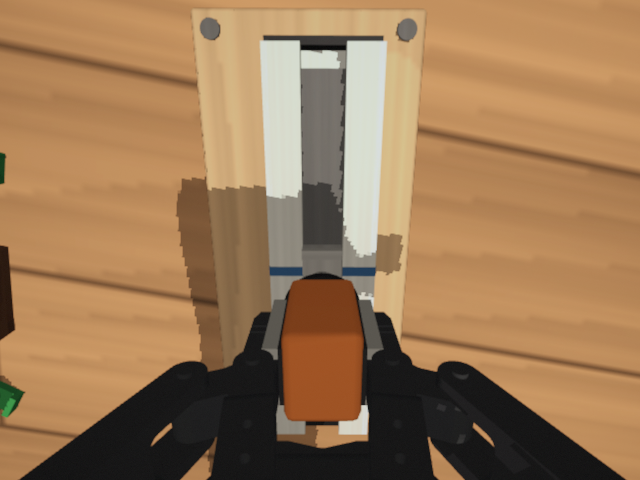

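The foot, at (322,255), sits over the slot (u 302..343). The mark line, row 271, lies beside it. Checking precisely.

Run:
```python
from h import *
f=dict(np.load('pics/w4.npz'));g=cv2.cvtColor(f['frame'],cv2.COLOR_RGB2GRAY);o=r.get_obs()
L=[];R=[]
for v in list(range(70,180,5)):
    L.append(proj(f,edges(g[v],292,312)[0],v,.05));R.append(proj(f,edges(g[v],334,356)[0],v,.05))
out=[]
for X in (L,R):
    X=np.array(X,np.float32);vx,vy,x0,y0=cv2.fitLine(X,cv2.DIST_HUBER,0,.01,.01).ravel();s=np.sign(vx)
    out.append((np.array([x0,y0]),np.array([vx,vy])*s));print('ang',np.degrees(np.arctan2(vy*s,vx*s)),((X-[x0,y0])@np.array([-vy,vx])).std()*1e3)
t=out[0][1]+out[1][1];t/=np.linalg.norm(t);n=np.array([-t[1],t[0]]);p=o['tcp_pos'][:2]
oL,oR=[(q[0]-p)@n*1e3 for q in out];print('slot rel tcp',oL,oR,'centre',(oL+oR)/2)
z=o['tcp_pos'][2]-.0557+.009
for v in (250,254,258,262,266):
    a,ga=edges(g[v],294,312);b,gb=edges(g[v],333,349)
    A=proj(f,a,v,z);B=proj(f,b,v,z);print(v,round(a,1),round(b,1),round(ga),round(gb),'w',np.linalg.norm(A-B)*1e3,'foot rel tcp',((A+B)/2-p)@n*1e3)
```

```text
ang 10.7851715 0.024040792
ang 10.798699 0.047716748
slot rel tcp 9.54630469149537 -11.144560221119145 centre -0.7991277648118871
250 301.2 342.2 13 14 w 18.995381580443848 foot rel tcp -0.5590398651258955
254 301.2 342.4 9 9 w 19.140722519669666 foot rel tcp -0.616858424621038
258 301.2 342.2 9 11 w 19.1003389456396 foot rel tcp -0.5776269871127563
262 302.1 342.3 9 12 w 18.80335090506455 foot rel tcp -0.7984066920116355
266 302.1 342.3 3 7 w 18.845044340231855 foot rel tcp -0.8176116108683056
```

Request:
{"fn": "arm_command", "kwargs": {"rows": [{"fingers": -1, "x": 0, "y": 0, "z": 0.004, "ax": 0, "ay": 0, "az": 0}, {"fingers": -1, "x": 0, "y": 0, "z": 0.003, "ax": 0, "ay": 0, "az": 0}, {"fingers": -1, "x": 0, "y": 0, "z": 0.003, "ax": 0, "ay": 0, "az": 0}, {"fingers": -1, "x": 0, "y": 0, "z": 0.003, "ax": 0, "ay": 0, "az": 0}, {"fingers": -1, "x": 0, "y": 0, "z": 0.002, "ax": 0, "ay": 0, "az": 0}, {"fingers": -1, "x": 0, "y": 0, "z": 0, "ax": 0, "ay": 0, "az": 0}]}}

```text
clock: 8.02
tcp_pos: [0.5838, -0.0605, 0.1008]
orientation: [-3.127, -0.299, 0.001]
contact_force: [-0.9, 0.4, -1.3]
grip_width: 0.0254
gripper_force: 59.2
```

Underside at about 45 mm, inside the slot with no contact force. Continuing down.

Request:
{"fn": "arm_command", "kwargs": {"rows": [{"fingers": -1, "x": 0, "y": 0, "z": 0.003, "ax": 0, "ay": 0, "az": 0}, {"fingers": -1, "x": 0, "y": 0, "z": 0.003, "ax": 0, "ay": 0, "az": 0}, {"fingers": -1, "x": 0, "y": 0, "z": 0.002, "ax": 0, "ay": 0, "az": 0}, {"fingers": -1, "x": 0, "y": 0, "z": 0.002, "ax": 0, "ay": 0, "az": 0}, {"fingers": -1, "x": 0, "y": 0, "z": 0, "ax": 0, "ay": 0, "az": 0}, {"fingers": -1, "x": 0, "y": 0, "z": 0, "ax": 0, "ay": 0, "az": 0}]}}

```text
clock: 8.52
tcp_pos: [0.5843, -0.0605, 0.0916]
orientation: [3.127, 0.299, 0.0]
contact_force: [-2.5, 0.3, 4.8]
grip_width: 0.0253
gripper_force: 60.1
```

Request:
{"fn": "arm_command", "kwargs": {"rows": [{"fingers": -1, "x": 0, "y": 0, "z": 0.002, "ax": 0, "ay": 0, "az": 0}, {"fingers": -1, "x": 0, "y": 0, "z": 0.002, "ax": 0, "ay": 0, "az": 0}, {"fingers": -1, "x": 0, "y": 0, "z": 0.0015, "ax": 0, "ay": 0, "az": 0}, {"fingers": -1, "x": 0, "y": 0, "z": 0, "ax": 0, "ay": 0, "az": 0}, {"fingers": -1, "x": 0, "y": 0, "z": 0, "ax": 0, "ay": 0, "az": 0}, {"fingers": -1, "x": 0, "y": 0, "z": 0, "ax": 0, "ay": 0, "az": 0}]}}

```text
clock: 9.02
tcp_pos: [0.5843, -0.0605, 0.0867]
orientation: [3.127, 0.299, 0.001]
contact_force: [-2.9, 0.0, 10.5]
grip_width: 0.0253
gripper_force: 60.6
```

Request:
{"fn": "arm_command", "kwargs": {"rows": [{"fingers": -1, "x": 0, "y": 0, "z": 0.001, "ax": 0, "ay": 0, "az": 0}, {"fingers": -1, "x": 0, "y": 0, "z": 0, "ax": 0, "ay": 0, "az": 0}, {"fingers": -1, "x": 0, "y": 0, "z": 0, "ax": 0, "ay": 0, "az": 0}, {"fingers": -1, "x": 0, "y": 0, "z": 0, "ax": 0, "ay": 0, "az": -2}, {"fingers": -1, "x": 0, "y": 0, "z": 0, "ax": 0, "ay": 0, "az": -4}, {"fingers": -1, "x": 0, "y": 0, "z": 0, "ax": 0, "ay": 0, "az": -4}, {"fingers": -1, "x": 0, "y": 0, "z": 0, "ax": 0, "ay": 0, "az": -4}, {"fingers": -1, "x": 0, "y": 0, "z": 0, "ax": 0, "ay": 0, "az": -4}]}}

```text
clock: 9.68
tcp_pos: [0.5857, -0.0603, 0.0864]
orientation: [3.04, 0.789, 0.005]
contact_force: [0.4, 1.1, 10.7]
grip_width: 0.0253
gripper_force: 60.7
```

Request:
{"fn": "arm_command", "kwargs": {"rows": [{"fingers": -1, "x": 0, "y": 0, "z": 0, "ax": 0, "ay": 0, "az": -4.5}, {"fingers": -1, "x": 0, "y": 0, "z": 0, "ax": 0, "ay": 0, "az": -4.5}, {"fingers": -1, "x": 0, "y": 0, "z": 0, "ax": 0, "ay": 0, "az": -4.5}, {"fingers": -1, "x": 0, "y": 0, "z": 0, "ax": 0, "ay": 0, "az": -4.5}, {"fingers": -1, "x": 0, "y": 0, "z": 0, "ax": 0, "ay": 0, "az": -4.5}, {"fingers": -1, "x": 0, "y": 0, "z": 0, "ax": 0, "ay": 0, "az": -4.5}, {"fingers": -1, "x": 0, "y": 0, "z": 0, "ax": 0, "ay": 0, "az": -4.5}, {"fingers": -1, "x": 0, "y": 0, "z": 0, "ax": 0, "ay": 0, "az": -4.5}]}}

```text
clock: 10.35
tcp_pos: [0.5862, -0.0603, 0.0865]
orientation: [2.646, 1.69, 0.006]
contact_force: [-0.3, 0.6, 9.8]
grip_width: 0.0252
gripper_force: 60.6
```

Request:
{"fn": "arm_command", "kwargs": {"rows": [{"fingers": -1, "x": 0, "y": 0, "z": 0, "ax": 0, "ay": 0, "az": -4.5}, {"fingers": -1, "x": 0, "y": 0, "z": 0, "ax": 0, "ay": 0, "az": -4.5}, {"fingers": -1, "x": 0, "y": 0, "z": 0, "ax": 0, "ay": 0, "az": -4.5}, {"fingers": -1, "x": 0, "y": 0, "z": 0, "ax": 0, "ay": 0, "az": -4.5}, {"fingers": -1, "x": 0, "y": 0, "z": 0, "ax": 0, "ay": 0, "az": -4.5}, {"fingers": -1, "x": 0, "y": 0, "z": 0, "ax": 0, "ay": 0, "az": -4.5}, {"fingers": -1, "x": 0, "y": 0, "z": 0, "ax": 0, "ay": 0, "az": -4.5}, {"fingers": -1, "x": 0, "y": 0, "z": 0, "ax": 0, "ay": 0, "az": -4.5}, {"fingers": -1, "x": 0, "y": 0, "z": 0, "ax": 0, "ay": 0, "az": 0}, {"fingers": -1, "x": 0, "y": 0, "z": 0, "ax": 0, "ay": 0, "az": 0}]}}

```text
clock: 11.18
tcp_pos: [0.5862, -0.0602, 0.0865]
orientation: [1.998, 2.421, 0.005]
contact_force: [0.3, 0.5, 10.1]
grip_width: 0.0254
gripper_force: 60.7
```

Run:
```python
from h import *
f=grab('wrist','w5');o=r.get_obs();print(o['tcp_pos'],o['orientation'],o['contact_force'],o['moment'])
```

```text
[ 0.58617899 -0.06021266  0.08649113] [1.99781403 2.42043665 0.0046739 ] [ 0.53750067 -0.429017    9.59564777] [ 0.00958865 -0.07333136  0.0554546 ]
```

View pics/w5.png

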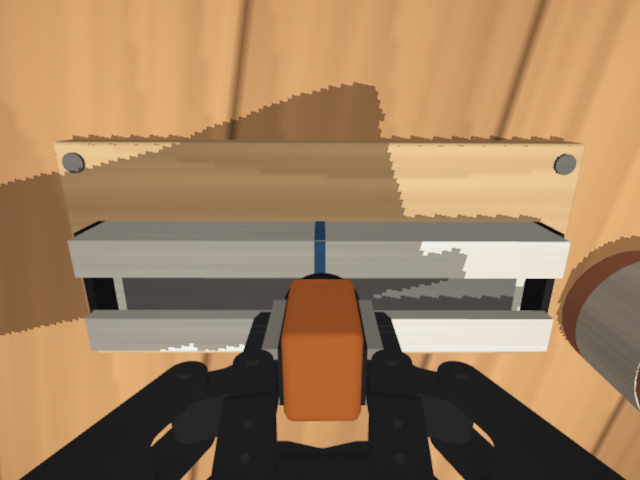

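The stop is square across the slot at the mark (column 320). Easing up into the lips.

Request:
{"fn": "arm_command", "kwargs": {"rows": [{"fingers": -1, "x": 0, "y": 0, "z": -0.001, "ax": 0, "ay": 0, "az": 0}, {"fingers": -1, "x": 0, "y": 0, "z": -0.001, "ax": 0, "ay": 0, "az": 0}, {"fingers": -1, "x": 0, "y": 0, "z": -0.001, "ax": 0, "ay": 0, "az": 0}, {"fingers": -1, "x": 0, "y": 0, "z": -0.001, "ax": 0, "ay": 0, "az": 0}, {"fingers": -1, "x": 0, "y": 0, "z": -0.0005, "ax": 0, "ay": 0, "az": 0}, {"fingers": -1, "x": 0, "y": 0, "z": 0, "ax": 0, "ay": 0, "az": 0}, {"fingers": -1, "x": 0, "y": 0, "z": 0, "ax": 0, "ay": 0, "az": 0}]}}

```text
clock: 11.82
tcp_pos: [0.5862, -0.0602, 0.0907]
orientation: [1.998, 2.42, 0.005]
contact_force: [1.5, 0.1, 5.8]
grip_width: 0.0251
gripper_force: 60.3
```

Request:
{"fn": "arm_command", "kwargs": {"grip_force": 20, "rows": [{"fingers": -1, "x": 0, "y": 0, "z": -0.0007, "ax": 0, "ay": 0, "az": 0}, {"fingers": -1, "x": 0, "y": 0, "z": 0, "ax": 0, "ay": 0, "az": 0}, {"fingers": 0.6, "x": 0, "y": 0, "z": 0, "ax": 0, "ay": 0, "az": 0}, {"fingers": 0.6, "x": 0, "y": 0, "z": 0, "ax": 0, "ay": 0, "az": 0}, {"fingers": 0.6, "x": 0, "y": 0, "z": 0, "ax": 0, "ay": 0, "az": 0}, {"fingers": 0.6, "x": 0, "y": 0, "z": 0, "ax": 0, "ay": 0, "az": 0}, {"fingers": 0.6, "x": 0, "y": 0, "z": 0, "ax": 0, "ay": 0, "az": 0}, {"fingers": 0.6, "x": 0, "y": 0, "z": 0, "ax": 0, "ay": 0, "az": 0}]}}

```text
clock: 12.48
tcp_pos: [0.584, -0.0605, 0.0898]
orientation: [-2.0, -2.423, 0.0]
contact_force: [0.7, -0.6, 0.0]
grip_width: 0.0681
gripper_force: 0.0
```

Request:
{"fn": "arm_command", "kwargs": {"rows": [{"fingers": 0.6, "x": 0, "y": 0, "z": -0.01, "ax": 0, "ay": 0, "az": 0}, {"fingers": 0.6, "x": 0, "y": 0, "z": -0.02, "ax": 0, "ay": 0, "az": 0}, {"fingers": 0.6, "x": 0, "y": 0, "z": -0.02, "ax": 0, "ay": 0, "az": 0}, {"fingers": 0.6, "x": 0, "y": 0, "z": -0.02, "ax": 0, "ay": 0, "az": 0}, {"fingers": 0.6, "x": 0, "y": 0, "z": -0.02, "ax": 0, "ay": 0, "az": 0}, {"fingers": 0.6, "x": 0, "y": 0, "z": 0, "ax": 0, "ay": 0, "az": 0}, {"fingers": 0.6, "x": 0, "y": 0, "z": 0, "ax": 0, "ay": 0, "az": 0}]}}

```text
clock: 13.07
tcp_pos: [0.5849, -0.0604, 0.1817]
orientation: [1.998, 2.421, 0.002]
contact_force: [0.5, -0.4, -0.5]
grip_width: 0.0687
gripper_force: 0.0
```

Run:
```python
from h import *
f=grab('wrist','w6');o=r.get_obs();print(o['tcp_pos'],o['contact_force'],o['grip_width'])
P=cloud(f);h=cv2.cvtColor(f['frame'],cv2.COLOR_RGB2HSV).astype(int)
m=(h[...,0]<17)&(h[...,1]>175)&(P[...,2]>.06)&(abs(P[...,0]-.585)<.04)&(abs(P[...,1]+.06)<.04)
q=P[m];z=np.percentile(q[:,2],[50,90,98]);print(m.sum(),z);t=q[q[:,2]>z[1]-.004];print(cv2.minAreaRect((t[:,:2]*1000).astype(np.float32)))
A=np.c_[t[:,:2],np.ones(len(t))];print('tilt',np.linalg.lstsq(A,t[:,2],rcond=None)[0][:2])
```

```text
[ 0.58412712 -0.06062426  0.18044057] [-0.56068294 -0.45222589 -0.74284823] 0.06842122748788108
3470 [0.11175539 0.1128081  0.11331624]
((584.9225463867188, -60.497901916503906), (24.993335723876953, 33.899497985839844), 11.042084693908691)
tilt [ 0.01605774 -0.01303459]
```

View pics/w6.png

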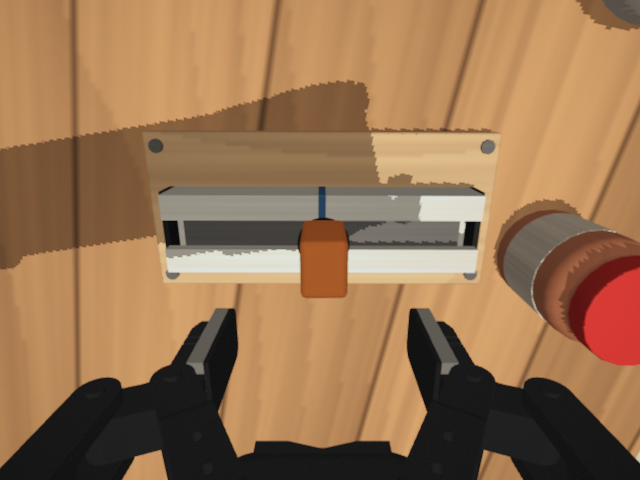

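The stop stands upright across the rail at the mark. Its top is at about 113 mm (113.5 expected), the angle is within 0.3° of square, and the fingers are clear.

```bash
python3 -c "
from bench import r
print(r.hand_in())"
```

```text
the job is handed in; nothing more can be done
None
```

The orange stop is locked across the rail at the blue mark, upright and let go, and the job is handed in; the hand-in call returned no verdict, but my last measurements fit the locked position.

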